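# Clear and lock the casting mould

## Task

Pick the two plaster chips off the top board of the casting mould and drop them in the grey scrap tub. Then lock the one quarter-turn stud that is still unlocked (its bar lies along the board's length, the locked one's lies across): press it down, turn it ninety degrees clockwise and let it spring up so that its cam catches. Leave the other stud locked, and do not knock over or push away the little cup on the board or the strapped mould.

Things in the scene. Friction and masses are not known exactly. Their poses are not given: they have to be found in the camera images.
- mould: The clamped casting mould, fixed: white plaster halves between two plywood boards, 190 (x) x 290 (y) x 120 mm tall. Origin at the centre of its underside, z up, y along its length; the top board's face is at z = 120 mm, with the studs on the length axis at y = +100 and -100 mm and a plaster bung (48 mm across, 14 mm tall) at the centre.
- chip_1: A chunky chip of broken plaster, about 34 (x) x 26 (y) x 24 mm tall, about 30 g, lying on the top board clear of the studs. Origin at the centre of its underside, z up. Best gripped across its y axis (26 mm).
- chip_2: The other plaster chip, about 30 (x) x 26 (y) x 24 mm tall, about 30 g. Origin at the centre of its underside, z up. Best gripped across its y axis (26 mm).
- tub: Open square scrap tub of grey plastic, loose, 160 x 160 x 75 mm tall, walls 4 mm, about 0.7 kg, on the table to the left or right of the mould. Origin at the centre of its underside, z up.
- stud_1_head (a point): A steel quarter-turn stud on the top board: a flat grip bar 42 mm long, 12 mm thick and 32 mm tall, standing on edge on a 34 mm collar. This point is the centre of the bar's top edge, on the turning axis; its own y axis runs along the bar, z up. Unlocked it stands 49 mm above the board's top face, and the bar spans 17 to 49 mm above it; locked, everything is 2.5 mm lower. This one starts unlocked; it may be at either end of the board.
- stud_1_turn (a joint): Turn of the stud whose point is stud_1_head, rad: 0 = bar along the mould's long (y) axis (unlocked), grows clockwise seen from above, 1.57 = bar along the mould's x axis (locked), hard stop at 1.6. Unpressed, it has only 0.17 of free play at either end; held down it turns easily (about 0.02 to 0.1 N m). 
- stud_1_press (a joint): How far that stud is pressed down, m: 0 = sprung up (unlocked), 0.010 = bottomed. The spring takes 4 N to start and 7 N at the bottom. It must be at least about 0.0077 down to pass the gate from 0.17 to 1.40 of turn; beyond that, let go, it springs up and is caught at about 0.0025 and cannot turn back. Let go in between, it stays down at about 0.0075.
- stud_2_head (a point): A steel quarter-turn stud on the top board: a flat grip bar 42 mm long, 12 mm thick and 32 mm tall, standing on edge on a 34 mm collar. This point is the centre of the bar's top edge, on the turning axis; its own y axis runs along the bar, z up. Unlocked it stands 49 mm above the board's top face, and the bar spans 17 to 49 mm above it; locked, everything is 2.5 mm lower. This one starts locked; it is at the other end of the board.
- stud_2_turn (a joint): Turn of the stud whose point is stud_2_head, rad: 0 = bar along the mould's long (y) axis (unlocked), grows clockwise seen from above, 1.57 = bar along the mould's x axis (locked), hard stop at 1.6. Unpressed, it has only 0.17 of free play at either end; held down it turns easily (about 0.02 to 0.1 N m). 
- stud_2_press (a joint): How far that stud is pressed down, m: 0 = sprung up (unlocked), 0.010 = bottomed. The spring takes 4 N to start and 7 N at the bottom. It must be at least about 0.0077 down to pass the gate from 0.17 to 1.40 of turn; beyond that, let go, it springs up and is caught at about 0.0025 and cannot turn back. Let go in between, it stays down at about 0.0075.
- egg_cup: Bystander: small white fired cup, 40 mm across, 45 mm tall, standing on the top board. Origin at the centre of its underside.
- block_mould: Bystander: loose strapped plaster mould, 120 x 140 x 90 mm tall, on the table on the other side from the tub. Origin at the centre of its underside.
Mind the look-alikes: they are no part of the job. What is shaped like the chip_2 but green is not meant. What is shaped like the chip_1 but black is not meant.

How it is judged:
By the outcome, as a careful person would: the job done as asked, in the order asked, and still so for the second after the job is handed in, with the robot touching nothing.
It also fails if it takes over 64 s, if anything falls off the work surface, if the arm or the gripper's body presses on something with over 40 N, if the wrist force passes 120 N, or if a joint passes its speed limit or range.

## Robot

A 6-joint arm with a two-finger parallel gripper is mounted at the origin on the work surface. World frame = base frame: x ahead of the robot, y to its left, z up, the work surface at z = 0. Lengths are in m, angles in rad, forces in N, time in s.
With the tool pointing down it reaches from about 0.35 to 0.775 m from the base axis. Payload 7.3 kg.
Tool frame: the origin (TCP) lies at the very end of the fingers, on their centre line; the grasp point (between the pads) lies 19 mm behind it; z points along the fingers, y is the line along which they close (so a half turn about z gives the same grasp; the last joint's range is limited). The gripper opens to 92 mm and grips with 3 to 60 N. Pads are 19 mm wide; open, the fingers measure 130 mm over their backs; the gripper's body (75 mm by 190 mm) begins 47 mm behind the grasp point.
Start: joints at [1.016, 0.342, 1.524, -0, 1.275, -0.146], TCP at [0.209, 0.482, 0.227] pointing down, gripper open.
Joint ranges: [-2.53, 2.53], [-0.77, 2.02], [0.04, 2.7], [-1, 4.14], [0.28, 2.66], [-3.11, 3.11]. Speed limits (rad/s): [2.57, 2.57, 3.14, 3.14, 3.14, 3.14].

## Interface

Orientations are given as a unit quaternion [w, x, y, z].
In Python, from workcell import bot gives the robot as it stands. The module is installed in compiled form; this text tells all that it offers.
- The arm moves only by the tool apply_moves, never from a script. Its argument "moves" is a list of rows, each a list of 5 numbers: the shift along the tool's x, y, z in mm, then the turn about the tool's z in degrees, then the opening in per cent of the stroke, from 0 (shut) to 100 (fully open). In form: [[x, y, z, turn, hand], ...]. A call has 1 to 5 rows; each row shifts and turns the commanded pose from where the row before left it, along the tool's axes as they then stand; what a row does not reach is not made up. A row lasts 1/10 s, in which the tool goes at most 50 mm and 8.59 degrees, less where a joint would pass 70% of its speed; a pose out of reach is approached as far as the arm can. A call is refused whole if a number of a shift passes 50 or a number of a turn 8.59, either way. A call with a gripper value outside its range is refused whole. The fingers move at their own pace and stop on an object; "newtons" is the grip in N (left out, the last holds). Time passes only in rows, so rows that do not move let the fingers close. It gives the time, the measured TCP pose, the force, the opening and the grip force at its end, in the units of the state.
- bot.get_obs(): the state, without advancing time (a new reading comes with each control period).
- bot.read_camera(name): name is "side" or "top"; returns the picture (420x560x3 uint8, red, green, blue); there is no depth.
- bot.camera_model(name): a dict with "camera_matrix" (3x3 intrinsics, pixels), "distortion" ([k1, k2, p1, p2, k3] as OpenCV has them; the pictures are not rectified), "pose" (4x4, takes a point from camera to world coordinates). Camera axes: x right, y up, looking along -z (the intrinsics and any distortion apply to the point x, -y, -z); pixel columns grow to the right and rows downward; lengths in m; the calibration is good to about 2 mm. A picture is of the moment at which its call begins. camera_model takes no time and is no camera call.
- bot.hand_in(): hands the job in; it is judged then, once.
The state is a dict: "clock": time; "qpos": joint angles; "qd": joint speeds; "joint_torque": joint torques, N m; "tcp_pos": TCP position; "eef_rot": TCP orientation; "ft_force": force on the tool from outside, world axes, zero at the start; "torque": the same for the moment, N m; "width": finger opening in m; "grip_force": force on a finger pad.
Only numpy, scipy, OpenCV 4.12 (cv2) and the standard library are available. Lean on these libraries where they do the work, as an engineer would, in place of code of your own. Each camera call takes 0.05 s, during which the arm holds its last target. There are 200 camera calls.

## Working session

There is one attempt and no reset: what is moved stays moved. The work goes in short steps, Python scripts to look and compute and a tool call to move; the robot and the scene stay as the last step left them, time stands still between calls to the robot, and variables do not carry over. Pictures are saved under pics/ and viewed, at most 10 in all, crops included, and the job is handed in when it is done.

Besides the shell and the picture viewer there is one more tool, called after "Emit:" as name(argument=value, ...), one argument or row to a line, values as JSON. apply_moves: Moves the arm, as the interface text tells. Its arguments: {"type":"object","properties":{"moves":{"type":"array"},"newtons":{"type":"number"}},"required":["moves"]}

```bash
mkdir -p pics
python3 - <<'E'
from workcell import bot
import cv2,numpy as np
for n in("top","side"):
    im=bot.read_camera(n); cv2.imwrite(f"pics/{n}0.png",im[:,:,::-1])
    m=bot.camera_model(n); print(n,np.round(m["camera_matrix"],1).tolist(),m["distortion"],np.round(m["pose"],3).tolist())
o=bot.get_obs();print(o)
E
```

```text
top [[524.9, 0.0, 275.7], [0.0, 524.9, 202.6], [0.0, 0.0, 1.0]] [-0.2006111  0.         0.         0.         0.       ] [[0.006, 0.997, -0.074, 0.432], [-1.0, 0.006, -0.005, 0.013], [-0.005, 0.074, 0.997, 1.435], [0.0, 0.0, 0.0, 1.0]]
side [[385.8, 0.0, 282.1], [0.0, 385.8, 207.2], [0.0, 0.0, 1.0]] [-0.07377158  0.          0.          0.          0.        ] [[0.963, 0.146, -0.227, 0.35], [-0.269, 0.583, -0.766, -0.566], [0.02, 0.799, 0.601, 0.569], [0.0, 0.0, 0.0, 1.0]]
{'clock': 0.1, 'qpos': array([ 1.01602330e+00,  3.42636604e-01,  1.52489782e+00,  5.75869493e-06,
        1.27539381e+00, -1.45990873e-01]), 'qd': array([-2.93641845e-05, -2.36469005e-03, -2.85351397e-03,  1.07582182e-03,
       -2.14947146e-03,  1.66476879e-03]), 'joint_torque': array([ 1.64478413e-03, -4.31998336e+01, -2.44696122e+01,  7.18207425e-02,
        5.24150231e-02,  7.79086832e-06]), 'tcp_pos': array([0.20847046, 0.4814535 , 0.22613125]), 'eef_rot': array([-2.31811343e-04,  2.02971726e-01,  9.79184371e-01, -6.26274401e-04]), 'ft_force': array([ 0.30472905,  0.47628063, -0.05075442]), 'torque': array([ 0.03632318,  0.01686214, -0.00515871]), 'grip_force': 0.0, 'width': 0.09163928262983156}
```

View pics/top0.png

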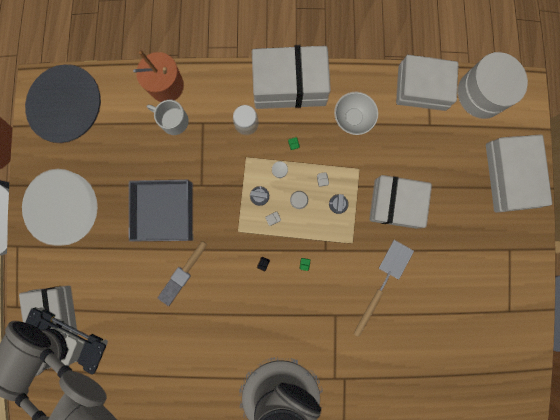

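View pics/side0.png

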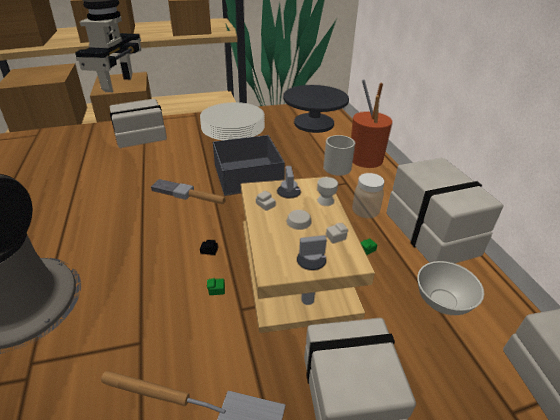

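```bash
cat > h.py <<'E'
import cv2,numpy as np
from workcell import bot
def ray(n,uv):
    m=bot.camera_model(n);T=np.array(m["pose"])
    p=cv2.undistortPoints(np.array([[uv]],float),np.array(m["camera_matrix"]),np.array(m["distortion"]))[0,0]
    return T[:3,3],T[:3,:3]@np.array([p[0],-p[1],-1])
def plane(n,uv,z):
    c,d=ray(n,uv);return c+d*(z-c[2])/d[2]
def tri(a,b):
    c,d=ray("top",a);e,f=ray("side",b)
    s=np.linalg.lstsq(np.c_[d,-f],e-c,rcond=None)[0]
    p,q=c+d*s[0],e+f*s[1];return (p+q)/2,np.linalg.norm(p-q)
def proj(n,P):
    m=bot.camera_model(n);T=np.linalg.inv(np.array(m["pose"]));F=np.diag([1,-1,-1.])
    return cv2.projectPoints(np.array(P,float).reshape(-1,3),cv2.Rodrigues(F@T[:3,:3])[0],F@T[:3,3],np.array(m["camera_matrix"]),np.array(m["distortion"]))[0][:,0]
E
python3 - <<'E'
import cv2,numpy as np
a=cv2.imread("pics/top0.png")[150:250,230:370]
b=cv2.imread("pics/side0.png")[165:285,235:385]
a=cv2.resize(a,(784,560),interpolation=cv2.INTER_CUBIC);b=cv2.resize(b,(750,600),interpolation=cv2.INTER_CUBIC)
cv2.imwrite("pics/ta.png",a);cv2.imwrite("pics/sa.png",b)
E
```

```text
(no output)
```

View pics/ta.png

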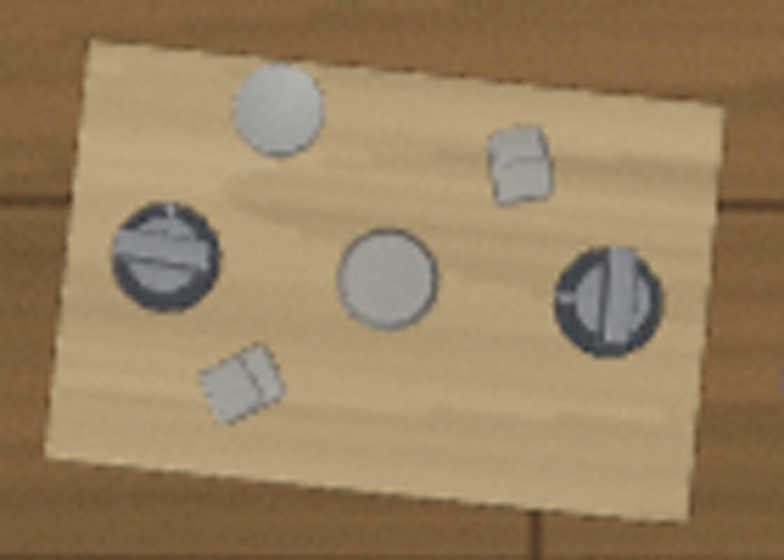

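View pics/sa.png

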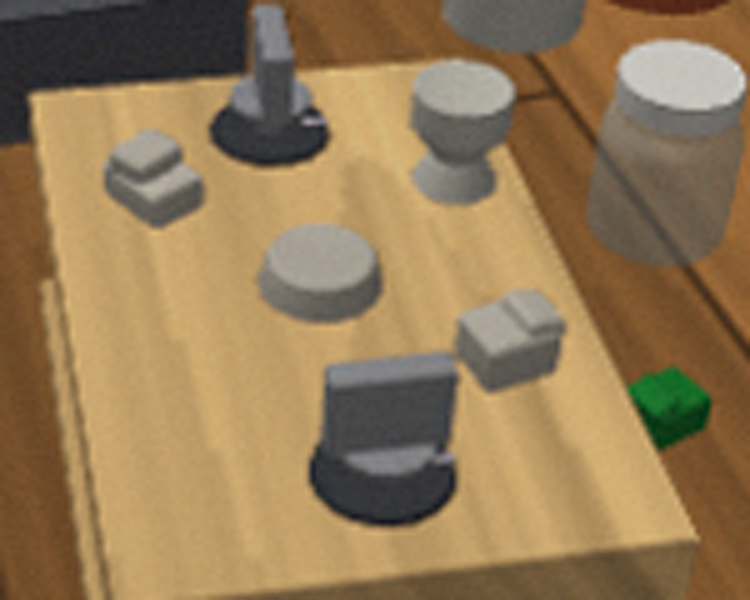

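Top view: chip_1 is the pale chip at (273,219) and chip_2 the pale chip at (322,180). The look-alikes to avoid are green at (294,144) and (305,264), and black at (263,264). The unlocked stud is the left one, at (259,194), with its bar along the board. The right stud (339,204) is locked. The cup is at (280,170), the tub at (161,210) and the block at (402,202).

```bash
cat > m.py <<'E'
from h import *
im=cv2.imread("pics/top0.png");hsv=cv2.cvtColor(im,cv2.COLOR_BGR2HSV)
roi=np.zeros(im.shape[:2],np.uint8);cv2.fillPoly(roi,[np.array([[247,159],[358,169],[352,241],[240,231]])],255)
m=((hsv[:,:,1]<55)*255).astype(np.uint8)&roi
n,l,s,c=cv2.connectedComponentsWithStats(m)
for i in range(1,n):
    if s[i,4]<30: continue
    cn=cv2.findContours((l==i).astype(np.uint8),0,2)[0][0]
    (u,v),wh,a=cv2.minAreaRect(cn);bx=cv2.boxPoints(((u,v),wh,a))
    W=np.array([plane("top",b,.14)[:2] for b in bx]);e=W[1]-W[0],W[2]-W[1]
    big=max(e,key=np.linalg.norm)
    print(np.round(c[i],1),s[i,4],"ctr",np.round(plane("top",c[i],.138)[:2],4),"box",np.round(plane("top",(u,v),.138)[:2],4),[round(np.linalg.norm(k)*1e3) for k in e],"long deg",round(np.degrees(np.arctan2(big[1],big[0])),1))
f=lambda p,z:plane("top",(230+p[0]/5.6-.4,150+p[1]/5.6-.4),z)
B=[f(p,.12) for p in[(92,40),(724,105),(688,520),(47,457)]]
print("board",np.round(np.mean(B,0),4),[round(np.degrees(np.arctan2(*(B[i]-B[j])[[0,1]][::-1])),1) for i,j in((0,1),(3,2),(0,3),(1,2))])
print("stud1",f((161,247),.169),"ends",f((113,240),.169),f((209,255),.169))
print("stud2",f((621,296),.1665),"bung",f((388,278),.134))
print("tub rim",[np.round(plane("top",p,.075)[:2],3) for p in((132,182),(191,181),(192,240),(130,239))])
E
python3 m.py
```

```text
[279.3 169.3] 211 ctr [0.6114 0.0109] box [0.6109 0.0105] [37, 38] long deg -179.8
[322.4 179. ] 137 ctr [ 0.5878 -0.0965] box [ 0.588  -0.0964] [26, 32] long deg -168.9
[259.2 195.5] 288 ctr [0.5455 0.0605] box [0.5456 0.0597] [46, 46] long deg -134.8
[298.6 199.5] 255 ctr [ 0.5362 -0.0374] box [ 0.5362 -0.037 ] [42, 42] long deg -44.6
[338.2 203.6] 290 ctr [ 0.5266 -0.1358] box [ 0.5264 -0.1355] [46, 46] long deg -63.2
[272.7 218.3] 141 ctr [0.4892 0.0266] box [0.489  0.0266] [33, 25] long deg -63.0
board [ 0.5378 -0.0389  0.12  ] [np.float64(84.5), np.float64(84.7), np.float64(-5.5), np.float64(-5.3)]
stud1 [0.54725412 0.06145055 0.169     ] ends [0.55018115 0.08227021 0.169     ] [0.54389817 0.04065246 0.169     ]
stud2 [ 0.52736401 -0.13812494  0.1665    ] bung [ 0.53721026 -0.03815848  0.134     ]
tub rim [array([0.585, 0.401]), array([0.588, 0.242]), array([0.434, 0.237]), array([0.435, 0.403])]
```

```bash
cat > go.py <<'E'
import sys,math,numpy as np
from workcell import bot
from scipy.spatial.transform import Rotation as R
o=bot.get_obs();q=o["eef_rot"];M=R.from_quat(q[[1,2,3,0]]).as_matrix();p=o["tcp_pos"]
yaw=math.degrees(math.atan2(M[1,1],M[0,1]))
def plan(x,y,z,yw):
    t=-((yw-yaw+180)%360-180);d=np.array([x,y,z])-p
    n=max(1,math.ceil(abs(t)/8.2),math.ceil(np.linalg.norm(d)*1e3/42))
    print("from",np.round(p,4),"yaw",round(yaw,1),"clock",o["clock"],"n",n)
    A=M
    for i in range(n):
        print(np.round(A.T@d*1e3/n,0).tolist(),round(t/n,1)); A=A@R.from_euler("z",t/n,degrees=True).as_matrix()
plan(*map(float,sys.argv[1:5]))
E
python3 go.py .489 .0266 .20 27
```

```text
from [0.2085 0.4815 0.2261] yaw 66.6 clock 0.1 n 13
[-34.0, -24.0, 2.0] 3.0
[-35.0, -22.0, 2.0] 3.0
[-36.0, -20.0, 2.0] 3.0
[-37.0, -18.0, 2.0] 3.0
[-38.0, -16.0, 2.0] 3.0
[-39.0, -14.0, 2.0] 3.0
[-39.0, -12.0, 2.0] 3.0
[-40.0, -10.0, 2.0] 3.0
[-40.0, -8.0, 2.0] 3.0
[-41.0, -5.0, 2.0] 3.0
[-41.0, -3.0, 2.0] 3.0
[-41.0, -1.0, 2.0] 3.0
[-41.0, 1.0, 2.0] 3.0
```

Emit:
apply_moves(
  moves=[
    [-34,-24,2,3,44],
    [-35,-22,2,3,44],
    [-36,-20,2,3,44],
    [-37,-18,2,3,44],
    [-38,-16,2,3,44],
  ],
  newtons=20,
)

```text
clock: 0.6
tcp_pos: [0.3171, 0.3042, 0.2164]
eef_rot: [-0.0, 0.33, 0.944, -0.0]
ft_force: [0.3, 0.7, 0.8]
width: 0.0563
grip_force: 0.0
```

Emit:
apply_moves(
  moves=[
    [-39,-14,2,3,44],
    [-39,-12,2,3,44],
    [-40,-10,2,3,44],
    [-40,-8,2,3,44],
    [-41,-5,2,3,44],
  ],
)

```text
clock: 1.1
tcp_pos: [0.4252, 0.1294, 0.2065]
eef_rot: [-0.0, 0.45, 0.893, -0.0]
ft_force: [0.8, 1.0, -0.4]
width: 0.0407
grip_force: 0.0
```

Emit:
apply_moves(
  moves=[
    [-41,-3,2,3,44],
    [-41,-1,2,3,44],
    [-41,1,2,3,44],
    [0,0,0,0,44],
    [0,0,0,0,44],
  ],
)

```text
clock: 1.6
tcp_pos: [0.4902, 0.0262, 0.2001]
eef_rot: [-0.001, 0.519, 0.855, -0.0]
ft_force: [-0.5, 0.9, -0.0]
width: 0.0403
grip_force: 0.0
```

```bash
python3 go.py .489 .0266 .16 27
python3 - <<'E'
from h import *
im=bot.read_camera("side");o=bot.get_obs();p=o["tcp_pos"]
cv2.imwrite("pics/s1.png",cv2.resize(im[150:300,210:410,::-1],(800,600),interpolation=cv2.INTER_CUBIC))
print(proj("side",[p,[.489,.0266,.12]]),o["width"])
E
```

```text
from [0.4902 0.0262 0.2001] yaw 27.5 clock 1.6 n 1
[1.0, -1.0, 40.0] 0.5
[[264.67787139 168.10357511]
 [264.57713764 203.48190093]] 0.04066134628783514
```

View pics/s1.png

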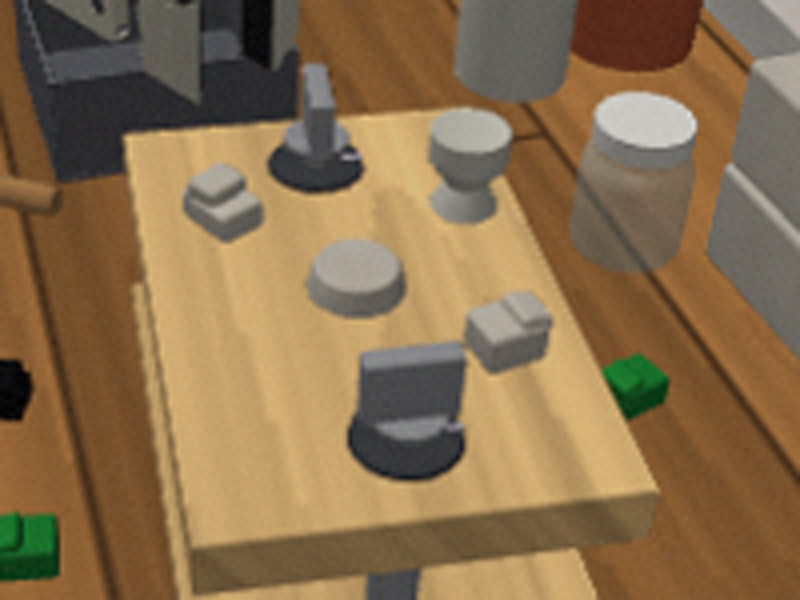

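The crop shows chip_1 at crop (224,215). The predicted base is at (218,214), so the two agree within about 2 mm. Descending.

Emit:
apply_moves(
  moves=[
    [1,0,38,0,44],
    [0,0,28,0,44],
    [0,0,10,0,44],
    [0,0,0,0,44],
    [0,0,0,0,15],
  ],
  newtons=20,
)

```text
clock: 2.15
tcp_pos: [0.4905, 0.0281, 0.1258]
eef_rot: [0.001, 0.518, 0.856, 0.0]
ft_force: [-0.6, 0.7, 0.1]
width: 0.0365
grip_force: 0.0
```

Emit:
apply_moves(
  moves=[
    [0,0,0,0,15],
    [0,0,0,0,15],
    [0,0,0,0,15],
    [0,0,0,0,15],
  ],
)

```text
clock: 2.55
tcp_pos: [0.4908, 0.0278, 0.1261]
eef_rot: [0.001, 0.518, 0.855, 0.001]
ft_force: [-0.7, 1.0, 7.4]
width: 0.0257
grip_force: 20.0
```

Emit:
apply_moves(
  moves=[
    [0,0,-30,0,15],
    [0,0,-40,0,15],
    [0,0,-20,0,15],
    [0,0,0,0,15],
  ],
)

```text
clock: 2.95
tcp_pos: [0.4917, 0.0274, 0.2181]
eef_rot: [0.003, 0.518, 0.855, 0.002]
ft_force: [0.2, -0.3, -0.1]
width: 0.0255
grip_force: 20.0
```

```bash
python3 go.py .51 .321 .20 5
```

```text
from [0.4917 0.0274 0.2181] yaw 27.6 clock 2.95 n 8
[31.0, 19.0, 2.0] 2.8
[32.0, 17.0, 2.0] 2.8
[33.0, 16.0, 2.0] 2.8
[34.0, 14.0, 2.0] 2.8
[35.0, 12.0, 2.0] 2.8
[35.0, 11.0, 2.0] 2.8
[36.0, 9.0, 2.0] 2.8
[36.0, 7.0, 2.0] 2.8
```

Emit:
apply_moves(
  moves=[
    [33,19,2,3,15],
    [35,17,2,3,15],
    [36,16,2,3,15],
    [37,14,2,3,15],
    [38,12,2,3,15],
  ],
)

```text
clock: 3.45
tcp_pos: [0.4963, 0.2246, 0.2036]
eef_rot: [-0.0, 0.626, 0.78, -0.001]
ft_force: [1.0, 0.1, -0.0]
width: 0.0257
grip_force: 20.0
```

Emit:
apply_moves(
  moves=[
    [38,11,2,3,15],
    [39,9,2,3,15],
    [39,7,2,2,15],
    [0,0,0,0,15],
    [0,0,0,0,15],
  ],
)

```text
clock: 3.95
tcp_pos: [0.5035, 0.3425, 0.1972]
eef_rot: [-0.0, 0.678, 0.735, -0.001]
ft_force: [0.4, -0.9, -0.9]
width: 0.0255
grip_force: 20.0
```

```bash
python3 go.py .51 .345 .05 5
```

```text
from [0.5035 0.3425 0.1972] yaw 4.7 clock 3.95 n 4
[1.0, 2.0, 37.0] -0.1
[1.0, 2.0, 37.0] -0.1
[1.0, 2.0, 37.0] -0.1
[1.0, 2.0, 37.0] -0.1
```

Emit:
apply_moves(
  moves=[
    [1,3,40,0,15],
    [1,2,45,0,15],
    [0,2,45,0,15],
    [0,0,17,0,15],
    [0,0,0,0,15],
  ],
)

```text
clock: 4.45
tcp_pos: [0.5092, 0.3422, 0.0483]
eef_rot: [-0.001, 0.679, 0.734, -0.003]
ft_force: [-1.1, 0.2, 0.2]
width: 0.0255
grip_force: 20.0
```

Emit:
apply_moves(
  moves=[
    [0,0,0,0,50],
    [0,0,0,0,50],
    [0,0,0,0,50],
    [0,0,-40,0,50],
    [0,0,-50,0,50],
  ],
)

```text
clock: 4.95
tcp_pos: [0.5099, 0.3442, 0.1416]
eef_rot: [-0.001, 0.678, 0.735, -0.002]
ft_force: [1.3, 0.5, 1.5]
width: 0.0458
grip_force: 0.0
```

Emit:
apply_moves(
  moves=[
    [0,0,-50,0,50],
    [0,0,-20,0,50],
    [0,0,0,0,50],
  ],
)

```text
clock: 5.25
tcp_pos: [0.5128, 0.3458, 0.2174]
eef_rot: [0.002, 0.678, 0.735, 0.005]
ft_force: [0.4, 0.2, -0.5]
width: 0.0459
grip_force: 0.0
```

```bash
python3 go.py .588 -.0965 .21 -79;python3 go.py .588 -.0965 .21 101|head -3
```

```text
from [0.5128 0.3458 0.2174] yaw 4.6 clock 5.25 n 11
[-41.0, 4.0, 1.0] 7.6
[-40.0, 9.0, 1.0] 7.6
[-38.0, 14.0, 1.0] 7.6
[-36.0, 19.0, 1.0] 7.6
[-33.0, 24.0, 1.0] 7.6
[-30.0, 28.0, 1.0] 7.6
[-26.0, 32.0, 1.0] 7.6
[-21.0, 35.0, 1.0] 7.6
[-17.0, 37.0, 1.0] 7.6
[-12.0, 39.0, 1.0] 7.6
[-6.0, 40.0, 1.0] 7.6
from [0.5128 0.3458 0.2174] yaw 4.6 clock 5.25 n 12
[-37.0, 3.0, 1.0] -8.0
[-37.0, -2.0, 1.0] -8.0
```

Emit:
apply_moves(
  moves=[
    [-41,4,1,7.6,46],
    [-40,9,1,7.6,46],
    [-38,14,1,7.6,46],
    [-36,19,1,7.6,46],
    [-33,24,1,7.6,46],
  ],
)

```text
clock: 5.75
tcp_pos: [0.5454, 0.142, 0.2059]
eef_rot: [-0.0, 0.882, 0.472, -0.001]
ft_force: [0.2, -0.9, 0.7]
width: 0.0422
grip_force: 0.0
```

Emit:
apply_moves(
  moves=[
    [-30,28,1,7.6,46],
    [-26,32,1,7.6,46],
    [-21,35,1,7.6,46],
    [-17,37,1,7.6,46],
    [-12,39,1,7.6,46],
  ],
)

```text
clock: 6.25
tcp_pos: [0.5796, -0.0596, 0.2008]
eef_rot: [-0.0, 0.987, 0.159, -0.001]
ft_force: [0.9, -0.0, -0.5]
width: 0.042
grip_force: 0.0
```

Emit:
apply_moves(
  moves=[
    [-6,40,1,7.6,46],
    [0,0,0,0,46],
    [0,0,0,0,46],
  ],
)

```text
clock: 6.55
tcp_pos: [0.5866, -0.0985, 0.1997]
eef_rot: [-0.001, 0.995, 0.095, -0.001]
ft_force: [-0.3, 0.3, -0.2]
width: 0.042
grip_force: 0.0
```

```bash
python3 go.py .588 -.0965 .20 -79
python3 - <<'E'
from h import *
im=bot.read_camera("side");o=bot.get_obs();p=o["tcp_pos"]
cv2.imwrite("pics/s2.png",cv2.resize(im[130:280,210:410,::-1],(800,600),interpolation=cv2.INTER_CUBIC))
print((proj("side",[p,[.588,-.0965,.12],[.588,-.0965,.144]])-[210,130])*4,o["width"])
E
```

```text
from [ 0.5866 -0.0985  0.1997] yaw -79.1 clock 6.55 n 1
[2.0, -2.0, -0.0] -0.1
[[518.35198586 277.14425033]
 [500.51702153 421.7122618 ]
 [506.25028588 380.00602527]] 0.04251945835807327
```

View pics/s2.png

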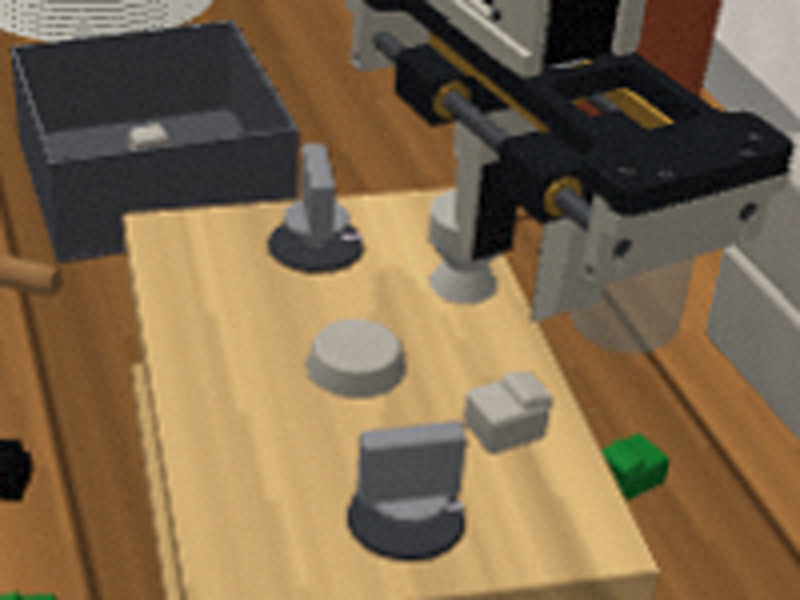

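chip_1 is lying in the tub at crop (150,135). chip_2 is at crop (508,413), with the prediction at (503,402), so the fingers straddle it. Descending.

Emit:
apply_moves(
  moves=[
    [2,-2,35,0,46],
    [0,0,28,0,46],
    [0,0,10,0,46],
    [0,0,0,0,46],
    [0,0,0,0,15],
  ],
)

```text
clock: 7.1
tcp_pos: [0.5895, -0.0951, 0.1289]
eef_rot: [0.0, 0.995, 0.096, 0.001]
ft_force: [0.8, -0.9, 0.2]
width: 0.038
grip_force: 0.0
```

Emit:
apply_moves(
  moves=[
    [0,0,0,0,15],
    [0,0,0,0,15],
    [0,0,0,0,15],
    [0,0,0,0,15],
  ],
)

```text
clock: 7.5
tcp_pos: [0.5897, -0.0957, 0.1293]
eef_rot: [0.0, 0.995, 0.096, 0.001]
ft_force: [0.3, 0.7, 6.5]
width: 0.0258
grip_force: 20.0
```

Emit:
apply_moves(
  moves=[
    [0,0,-30,0,15],
    [0,0,-40,0,15],
    [0,0,-20,0,15],
    [0,0,0,0,15],
  ],
)

```text
clock: 7.9
tcp_pos: [0.5903, -0.0961, 0.2215]
eef_rot: [0.001, 0.995, 0.096, 0.003]
ft_force: [0.8, -0.4, 0.3]
width: 0.0255
grip_force: 20.0
```

```bash
python3 go.py .51 .295 .20 -5
```

```text
from [ 0.5903 -0.0961  0.2215] yaw -79.0 clock 7.9 n 10
[-0.0, -40.0, 2.0] -7.4
[5.0, -40.0, 2.0] -7.4
[10.0, -39.0, 2.0] -7.4
[15.0, -37.0, 2.0] -7.4
[19.0, -35.0, 2.0] -7.4
[24.0, -32.0, 2.0] -7.4
[28.0, -29.0, 2.0] -7.4
[31.0, -25.0, 2.0] -7.4
[34.0, -21.0, 2.0] -7.4
[36.0, -16.0, 2.0] -7.4
```

Emit:
apply_moves(
  moves=[
    [0,-40,1,-7.4,15],
    [5,-40,1,-7.4,15],
    [10,-39,1,-7.4,15],
    [15,-37,1,-7.4,15],
    [19,-35,1,-7.4,15],
  ],
)

```text
clock: 8.4
tcp_pos: [0.5482, 0.1022, 0.2113]
eef_rot: [-0.0, 0.913, 0.409, -0.001]
ft_force: [0.7, -0.2, -0.2]
width: 0.0257
grip_force: 20.0
```

Emit:
apply_moves(
  moves=[
    [24,-32,1,-7.4,15],
    [28,-29,2,-7.4,15],
    [31,-25,2,-7.4,15],
    [34,-21,2,-7.4,15],
    [36,-16,2,-7.4,15],
  ],
)

```text
clock: 8.9
tcp_pos: [0.5084, 0.2975, 0.2022]
eef_rot: [-0.0, 0.736, 0.677, -0.001]
ft_force: [0.6, -0.5, -0.2]
width: 0.0259
grip_force: 20.0
```

Emit:
apply_moves(
  moves=[
    [0,0,0,0,15],
    [0,0,40,0,15],
    [0,0,45,0,15],
    [0,0,45,0,15],
    [0,0,22,0,15],
  ],
)

```text
clock: 9.4
tcp_pos: [0.5067, 0.2943, 0.0468]
eef_rot: [-0.001, 0.738, 0.675, -0.004]
ft_force: [-0.1, 0.4, -0.0]
width: 0.0254
grip_force: 20.0
```

Emit:
apply_moves(
  moves=[
    [0,0,0,0,15],
    [0,0,0,0,50],
    [0,0,0,0,50],
    [0,0,0,0,50],
    [0,0,-40,0,50],
  ],
)

```text
clock: 9.9
tcp_pos: [0.507, 0.2951, 0.0888]
eef_rot: [-0.001, 0.737, 0.675, -0.004]
ft_force: [0.7, -0.3, -0.2]
width: 0.0458
grip_force: 0.0
```

Emit:
apply_moves(
  moves=[
    [0,0,-50,0,50],
    [0,0,-50,0,50],
    [0,0,-30,0,50],
    [0,0,0,0,50],
  ],
)

```text
clock: 10.3
tcp_pos: [0.5119, 0.2973, 0.2287]
eef_rot: [0.002, 0.737, 0.675, 0.006]
ft_force: [0.1, -0.1, -0.8]
width: 0.0459
grip_force: 0.0
```

```bash
python3 go.py .5465 .0614 .21 -5.4
```

```text
from [0.5119 0.2973 0.2287] yaw -5.0 clock 10.3 n 6
[-39.0, 9.0, 3.0] 0.1
[-39.0, 9.0, 3.0] 0.1
[-39.0, 9.0, 3.0] 0.1
[-39.0, 9.0, 3.0] 0.1
[-39.0, 9.0, 3.0] 0.1
[-39.0, 9.0, 3.0] 0.1
```

Emit:
apply_moves(
  moves=[
    [-39,9,3,0,45],
    [-39,9,3,0,45],
    [-39,9,3,0,45],
    [-39,9,3,0,45],
    [-39,9,3,0,45],
  ],
)

```text
clock: 10.8
tcp_pos: [0.537, 0.0966, 0.2066]
eef_rot: [0.0, 0.737, 0.675, 0.0]
ft_force: [-0.6, 0.3, 0.2]
width: 0.0412
grip_force: 0.0
```

Emit:
apply_moves(
  moves=[
    [-39,9,3,0,45],
    [0,0,0,0,45],
    [0,0,0,0,45],
  ],
)

```text
clock: 11.1
tcp_pos: [0.5426, 0.0578, 0.2036]
eef_rot: [-0.0, 0.738, 0.675, 0.0]
ft_force: [-0.2, -0.4, -0.1]
width: 0.0412
grip_force: 0.0
```

```bash
python3 go.py .5465 .0614 .147 -5.4
python3 - <<'E'
from h import *
im=bot.read_camera("side");o=bot.get_obs();p=o["tcp_pos"]
cv2.imwrite("pics/s3.png",cv2.resize(im[120:270,200:400,::-1],(800,600),interpolation=cv2.INTER_CUBIC))
print((proj("side",[p,[.5465,.0614,.169]])-[200,120])*4)
E
```

```text
from [0.5426 0.0578 0.2036] yaw -5.2 clock 11.1 n 2
[2.0, 2.0, 28.0] 0.1
[2.0, 2.0, 28.0] 0.1
[[349.95705156 139.60021617]
 [353.99384265 197.48021135]]
```

View pics/s3.png

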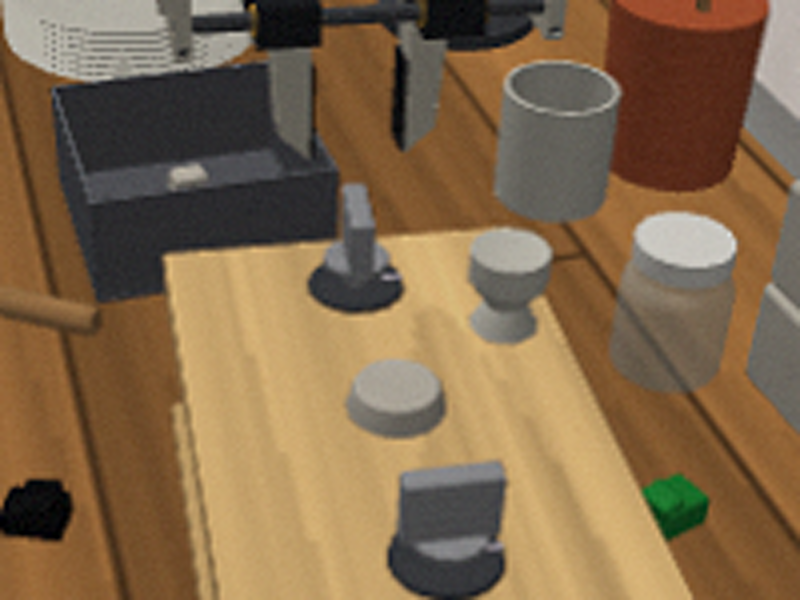

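chip_1 is visible in the tub. The stud bar's top is at crop (358,200), with the prediction at (354,197), and the fingers straddle it. Before turning the stud I'll check the tub for both chips in the top view.

Run:
```python
from h import *
im=bot.read_camera("top")
g=cv2.cvtColor(im,cv2.COLOR_RGB2GRAY)[180:242,130:192]
n,l,s,c=cv2.connectedComponentsWithStats((g>130).astype(np.uint8))
print([(s[i,4],np.round(c[i]+[130,180],1)) for i in range(1,n) if s[i,4]>15])
```

```text
[(np.int32(94), array([156.6, 210.4])), (np.int32(90), array([173.7, 211.6]))]
```

Emit:
apply_moves(
  moves=[
    [-3,4,28,0,45],
    [0,0,20,0,45],
    [0,0,8,0,45],
    [0,0,0,0,45],
    [0,0,0,0,45],
  ],
)

```text
clock: 11.7
tcp_pos: [0.547, 0.0558, 0.1486]
eef_rot: [0.0, 0.737, 0.676, 0.001]
ft_force: [0.6, -0.8, 0.4]
width: 0.0411
grip_force: 0.0
```

```bash
python3 go.py .5465 .0614 .147 -5.4
```

```text
from [0.547  0.0558 0.1486] yaw -5.0 clock 11.7 n 1
[6.0, -1.0, 2.0] 0.4
```

Emit:
apply_moves(
  moves=[
    [6,-1,2,0.4,45],
    [0,0,0,0,45],
    [0,0,0,0,0],
    [0,0,0,0,0],
    [0,0,0,0,0],
  ],
  newtons=15,
)

```text
clock: 12.2
tcp_pos: [0.5462, 0.0611, 0.1459]
eef_rot: [0.0, 0.74, 0.673, 0.0]
ft_force: [-0.5, 0.5, 0.1]
width: 0.0223
grip_force: 0.0
```

Emit:
apply_moves(
  moves=[
    [0,0,0,0,0],
    [0,0,0,0,0],
    [0,0,0,0,0],
  ],
  newtons=45,
)

```text
clock: 12.5
tcp_pos: [0.5468, 0.0613, 0.1459]
eef_rot: [0.0, 0.74, 0.673, 0.001]
ft_force: [5.0, 1.2, -1.2]
width: 0.0117
grip_force: 45.0
```

```bash
python3 go.py .5465 .0614 .147 -5.4; python3 -c "
from workcell import bot;o=bot.get_obs();print(o['torque'],o['ft_force'],o['qpos'])"
```

```text
from [0.5468 0.0613 0.1459] yaw -5.4 clock 12.5 n 1
[0.0, -0.0, -1.0] -0.0
[ 0.14197139 -0.57560599  0.01050984] [ 4.97221775  1.24802496 -1.24844556] [-2.79182504e-02  4.62716324e-01  1.57336492e+00  3.97561185e-04
  1.10373660e+00  6.66760532e-02]
```

Emit:
apply_moves(
  moves=[
    [0,0.7,2,0,0],
    [0,0,3,0,0],
    [0,0,3,0,0],
    [0,0,2,0,0],
    [0,0,0,0,0],
  ],
)

```text
clock: 13.0
tcp_pos: [0.5469, 0.0612, 0.136]
eef_rot: [0.0, 0.74, 0.673, 0.0]
ft_force: [0.4, 2.0, 5.0]
width: 0.0119
grip_force: 45.0
```

Emit:
apply_moves(
  moves=[
    [0,0,1,0,0],
    [0,0,1,0,0],
    [0,0,0,0,0],
  ],
)

```text
clock: 13.3
tcp_pos: [0.547, 0.0613, 0.1357]
eef_rot: [0.001, 0.74, 0.673, 0.001]
ft_force: [-4.0, 1.2, 17.8]
width: 0.0117
grip_force: 45.0
```

Emit:
apply_moves(
  moves=[
    [0,0,0,4,0],
    [0,0,0,8,0],
    [0,0,0,8,0],
    [0,0,0,8,0],
    [0,0,0,8,0],
  ],
)

```text
clock: 13.8
tcp_pos: [0.5489, 0.0605, 0.1357]
eef_rot: [0.002, 0.913, 0.409, 0.003]
ft_force: [3.4, -2.2, 12.9]
width: 0.0117
grip_force: 45.0
```

Emit:
apply_moves(
  moves=[
    [0,0,0,8,0],
    [0,0,0,8,0],
    [0,0,0,8,0],
    [0,0,0,8,0],
    [0,0,0,8,0],
  ],
)

```text
clock: 14.3
tcp_pos: [0.55, 0.0586, 0.1358]
eef_rot: [0.002, 0.997, 0.072, 0.004]
ft_force: [5.8, -10.0, 10.3]
width: 0.0114
grip_force: 45.0
```

Emit:
apply_moves(
  moves=[
    [0,0,0,8,0],
    [0,0,0,5,0],
    [0,0,0,1,0],
    [0,0,0,0,0],
    [0,0,0,0,0],
  ],
)

```text
clock: 14.8
tcp_pos: [0.55, 0.0578, 0.1358]
eef_rot: [0.002, 0.999, -0.047, 0.004]
ft_force: [5.8, -12.1, 10.8]
width: 0.0117
grip_force: 45.0
```

```bash
python3 go.py .5465 .0614 .147 -95.4; python3 -c "
from workcell import bot;o=bot.get_obs();print(o['torque'],o['ft_force'],o['qpos'])"
```

```text
from [0.55   0.0578 0.1358] yaw -95.4 clock 14.8 n 1
[-4.0, -3.0, -11.0] -0.0
[-2.06234777 -0.71438914 -0.01322364] [  5.83419382 -12.12059675  10.77771125] [-0.03093497  0.47567696  1.58307011 -0.00577758  1.07446587  1.63732459]
```

Turned 90°. Next I relieve the side load, ease up so the cam catches, then release.

Emit:
apply_moves(
  moves=[
    [0,-3,0,0,0],
    [0,0,-3,0,0],
    [0,0,-3,0,0],
    [0,0,-2,0,0],
    [0,0,0,0,0],
  ],
)

```text
clock: 15.3
tcp_pos: [0.55, 0.0582, 0.1431]
eef_rot: [0.005, 0.999, -0.047, 0.004]
ft_force: [7.2, -21.5, 3.4]
width: 0.0115
grip_force: 45.0
```

Emit:
apply_moves(
  moves=[
    [0,0,0,0,40],
    [0,0,0,0,40],
    [0,0,0,0,40],
    [0,0,0,0,40],
    [0,0,0,0,40],
  ],
)

```text
clock: 15.8
tcp_pos: [0.5466, 0.0644, 0.1413]
eef_rot: [-0.0, 0.999, -0.047, -0.001]
ft_force: [0.1, -0.5, 0.1]
width: 0.0365
grip_force: 0.0
```

Emit:
apply_moves(
  moves=[
    [0,0,-20,0,40],
    [0,0,-40,0,40],
    [0,0,-40,0,40],
    [0,0,0,0,40],
  ],
)

```text
clock: 16.2
tcp_pos: [0.5495, 0.0644, 0.2473]
eef_rot: [-0.0, 0.999, -0.047, 0.005]
ft_force: [0.4, 0.5, 0.3]
width: 0.0365
grip_force: 0.0
```

Emit:
apply_moves(
  moves=[
    [-40,0,0,0,40],
    [-40,0,0,0,40],
    [-40,0,0,0,40],
    [-20,0,0,0,40],
    [0,0,0,0,40],
  ],
)

```text
clock: 16.7
tcp_pos: [0.4051, 0.0779, 0.2415]
eef_rot: [-0.0, 0.999, -0.047, -0.001]
ft_force: [-0.2, -0.3, -0.5]
width: 0.0369
grip_force: 0.0
```

Run:
```python
from h import *
a=bot.read_camera("top")[140:260,120:380,::-1];b=bot.read_camera("side")[120:310,180:400,::-1]
cv2.imwrite("pics/f.png",np.vstack([cv2.resize(a,(560,258),interpolation=3),cv2.resize(b,(560,340),interpolation=3)]))
```

```text
(no output)
```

View pics/f.png

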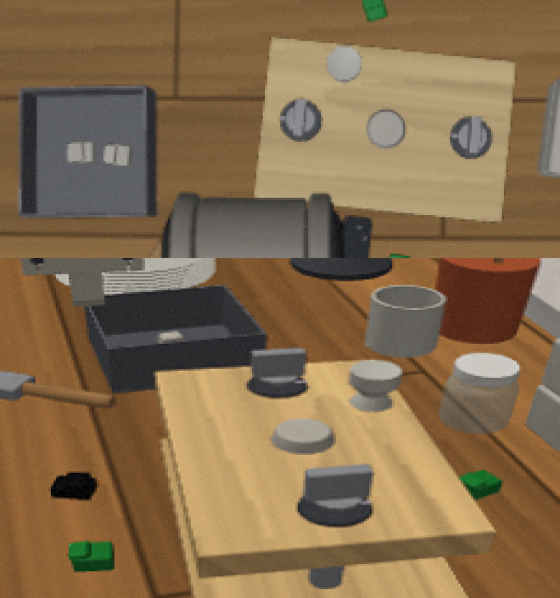

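Run:
```python
from h import *
b=bot.read_camera("side")
c=cv2.resize(b[145:185,262:322,::-1],(780,520),interpolation=3)
ex=np.array([.9956,-.094,0])
for z,col in((.1665,(0,255,0)),(.1615,(0,0,255))):
    for k in(-.021,.021):
        P=np.array([.5465,.0614,z])+k*ex
        u=(proj("side",P)[0]-[262,145]+.5)*13; cv2.circle(c,tuple(int(v) for v in u),4,col,-1)
cv2.imwrite("pics/f2.png",c)
```

```text
(no output)
```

View pics/f2.png

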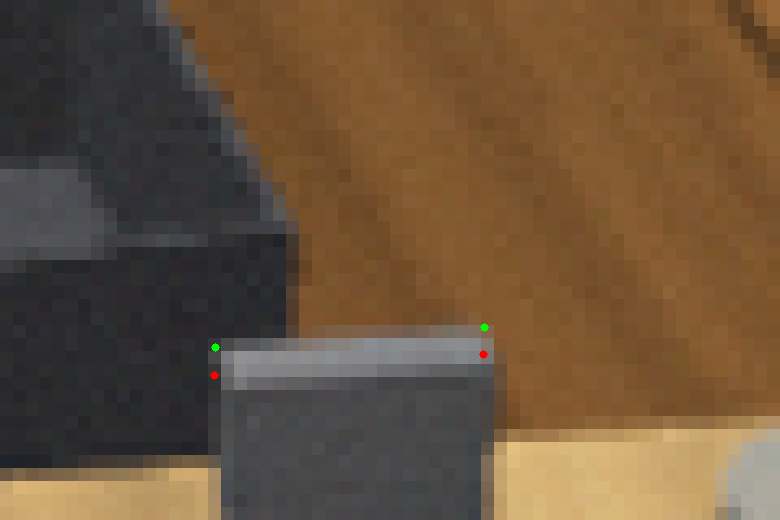

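Run:
```python
from h import *
im=np.mean([cv2.cvtColor(bot.read_camera("side"),cv2.COLOR_RGB2GRAY).astype(float) for _ in range(6)],0)
ey=np.array([.094,.9956,0]);ex=np.array([.9956,-.094,0])
for nm,c in(("s1",[.5465,.0614]),("s2",[.5275,-.1376])):
  D=[]
  for k in np.linspace(-.013,.013,7):
    pr=[proj("side",np.array(c+[z])-.006*ey+k*ex)[0] for z in(.1665,.1615)]
    u=pr[0][0];r=np.arange(pr[0][1]-6,pr[0][1]+9,.25)
    v=cv2.remap(im.astype(np.float32),np.full((1,len(r)),u,np.float32),r[None].astype(np.float32),1)[0]
    g=np.gradient(cv2.GaussianBlur(v[None],(1,1),0)[0] if 0 else np.convolve(v,np.ones(4)/4,"same"))[4:-4]
    D.append(r[4:-4][np.argmin(g)]-pr[0][1])
  print(nm,"front-edge row minus predicted locked:",np.round(D,1),"5mm lower would be",pr[1][1]-pr[0][1])
```

```text
s1 front-edge row minus predicted locked: [1.2 1.2 1.5 1.5 1.8 1.8 1.2] 5mm lower would be 2.1441411536787314
s2 front-edge row minus predicted locked: [2.2 2.2 2.  2.  2.2 2.2 2. ] 5mm lower would be 2.3687262182325526
```

Stud 1's top edge sits 1.5 px below the locked prediction. The known-locked stud shows the same kind of offset (2.1 px), so stud 1 has sprung up and caught. Handing in.

```bash
python3 -c "
from workcell import bot;print(bot.hand_in())"
```

```text
the job is handed in; nothing more can be done
None
```

I dropped both chips in the tub, then pressed and turned the unlocked stud 90° clockwise; the camera shows its bar across the board and sprung up level with the other locked stud, with the cup still standing, and I handed the job in at about 17 s of robot time (no verdict was returned).

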